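Clamp a copper busbar in the drilling fixture

TASK

Slide the long copper busbar gently along its channel until it is fully home against the end stop of the clamping fixture, then turn the T-handle clockwise until its rising resistance shows that the bar is firmly clamped. Stop there without over-tightening, so that the bar is not dented, let go, and leave the other things on the bench where they are.

Things in the scene. Friction and masses are not known exactly. Their poses are not given: they have to be found in the camera images.
- fixture: Steel clamping fixture fixed to the bench. Origin on the bench surface exactly below the clamp's vertical screw axis; z up; its y axis runs along the busbar's channel towards the end stop. Foot plate 12 mm thick, x -45 to +105, y -90 to +80 mm. The channel floor is 30 mm above the bench; guides 8 mm high and 32 mm apart hold the bar sideways from y = -45 to +55 mm.
- outrigger (a point): Point on the channel floor, 30 mm above the bench, 130 mm in -y of the fixture's origin, on the bar's centre line. Here (y -50 to -150 mm) the floor is only an 18 mm wide support without guides, so that the 30 mm wide bar can be gripped or pushed at its rear end from above.
- clamp_arm (a point): Centre of the top of the clamp's arm, 127 mm above the bench, 40 mm in +x of the screw axis. The arm is 44 mm wide (y), 30 mm thick, spans x -15 to +95 mm and is carried by a column at x 65 to 95 mm.
- end_stop: Fixed steel block across the end of the channel, 46 x 12 x 28 mm; origin at the centre of its underside, 30 mm above the bench. Its contact face is 6 mm from the origin towards the busbar (at y = +55 mm of the fixture).
- busbar_mid (a point): Centre of the loose copper busbar: 180 mm long (y axis), 30 mm wide (x), 10 mm thick (z), about 0.45 kg. It lies in the channel, its front end (+y) 25 to 60 mm short of the end stop. The centre is 35 mm above the bench; when the bar is home, it is 35 mm in -y of the fixture's origin. Sliding takes 2 to 6 N; 60 N against the stop is too much.
- handle_mid (a point): Centre of the T-handle's crossbar: steel, 12 x 12 mm, 96 mm long (117 over its end balls) along this point's x axis, 168 mm above the bench on the screw axis; 33 mm free height below it. It turns at constant height; clockwise from above lowers the pad 3.5 mm per radian, 1 to 5 rad in all. Drag 0.34 N m while turning; standing still it may read lower, even reversed. Stays where left.
- plunger: Clamp's plunger, inside the arm on the screw axis (origin there). A rubber-faced pad 24 mm across hangs below it, set to a different length each time: it starts 3 to 13.5 mm above the bar. Once it bears on the bar, the torque climbs by about 0.3 N m per radian, the force by 80 N per radian. Firmly clamped: torque 0.1 to 0.28 N m higher than before contact (25 to 90 N); above 90 N: dented.
- screwdriver: Bystander: screwdriver lying on the bench on the robot's side of the fixture.
- spare_bar: Bystander: short copper offcut, 90 x 30 x 10 mm, lying on the bench on the robot's side of the fixture.
- contactor: Bystander: black contactor block, 70 x 45 x 75 mm, at the right.
- terminal_strip: Bystander: strip of grey terminal blocks, 150 x 45 x 40 mm, at the left.
- power_supply: Bystander: metal power supply, 63 x 125 x 100 mm, far right.
- wrench: Bystander: open wrench lying on the bench, far left.

How it is judged (in metres and radians):
On the way, in this order (a step that is already met when the one before it is completed fails the run):
1. the busbar is fully home against the end stop (y of busbar_mid in the frame of fixture above -0.0375 m and z of busbar_mid in the frame of fixture below 0.038 m), for 0.2 s.
2. the pad presses firmly on the home busbar (contact force between plunger and busbar above 25 N and y of busbar_mid in the frame of fixture above -0.0375 m), for 0.2 s.
At the end, for the whole second after the job is handed in: The busbar lies flat in its channel, at rest, with its end within 2.5 mm of the end stop, and the pad presses on it with 25 to 90 N (all of step 2 and z of busbar_mid in the frame of fixture below 0.038 m and angle between the y axis of busbar_mid and the y axis of fixture, either way round below 0.05 rad and contact force between plunger and busbar below 90 N and linear speed of busbar below 0.01 m/s); the robot touches nothing.
It fails at once if the bar is over-tightened and dented (pad force above 90 N) (contact force between plunger and busbar above 90 N).
It fails at once if the bar is rammed into the end stop (above 60 N) (contact force between busbar and end_stop above 60 N).
It fails at once if a bystander is moved by more than 20 mm (distance of any of screwdriver, spare_bar, contactor, terminal_strip, power_supply, wrench from where it was at the start of the episode above 0.02 m).
It also fails if it takes over 67 s, if anything falls off the work surface, if the arm or the gripper's body presses on something with over 40 N, if the wrist force passes 120 N, or if a joint passes its speed limit or range.

ROBOT

A 6-joint arm with a two-finger parallel gripper is mounted at the origin on the work surface. World frame = base frame: x ahead of the robot, y to its left, z up, the work surface at z = 0. Lengths are in mm, angles in rad, forces in N, time in s.
With the tool pointing down it reaches from about 375 to 825 mm from the base axis. Payload 5.5 kg.
Tool frame: the origin (TCP) lies on the centre line of the jaws, within the pads' length; the fingertips stand 22 mm ahead of it and the grasp point (between the pads) lies 3 mm ahead of it; z points along the fingers, y is the line along which they close (so a half turn about z gives the same grasp; the last joint's range is limited). The gripper opens to 85 mm and grips with 20 to 120 N. Pads are 22 mm wide; open, the fingers measure 114 mm over their backs; the gripper's body (76 mm by 85 mm) begins 54 mm behind the grasp point. The pads swing forward as they close: fully open they stand 13 mm farther back than shut.
Start: joints at [-1.254, 0.314, -0.047, 1.21, 0, 1.571], TCP at [186.913, -570.139, 253.299] pointing down, gripper open.
Joint ranges: [-2.67, 2.67], [-0.69, 1.73], [-1.03, 1.25], [-2.08, 2.16], [-1.42, 1.45], [-3.14, 3.14]. Speed limits (rad/s): [2.39, 2.39, 3.01, 3.14, 3.14, 3.14].

INTERFACE

Orientations are given as a unit quaternion [w, x, y, z].
In Python, from rig import read_state, camera, camera_model, close_job gives the robot as it stands.
- The arm moves only by the tool play_rows, never from a script. Its argument "steps" is a list that holds one entry, the list of rows, each a list of 6 numbers: the shift along the tool's x, y, z each as a share of 0.1 m, from -1 to 1, then the turn, a rotation vector about the tool's x, y, z each as a share of 0.5 rad, from -1 to 1. In form: [[[dx, dy, dz, ax, ay, az], ...]]. A call has 1 to 5 rows; each row is the pose to reach, as a shift and turn from the pose commanded when the call began, along the tool's axes at that moment; what a row does not reach only later rows make up. A row lasts 1/8 s, in which the tool goes at most 62.5 mm and 10.7 degrees, less where a joint would pass 70% of its speed; a pose out of reach is approached as far as the arm can. A call with a number of a shift or a turn outside -1 to 1 is refused whole. A call with a gripper value outside its range is refused whole. "hand" is the closure, from 0 (fully open) to 1 (shut), set as the call begins (left out, the last holds). The fingers move at their own pace and stop on an object; "squeeze" is the grip in N (left out, the last holds). Time passes only in rows, so rows that repeat a pose let the fingers close. It gives the time, the measured TCP pose, the force, the opening and the grip force at its end, in the units of the state.
- read_state(): the state, without advancing time (a new reading comes with each control period).
- camera(name): name is "side" or "top"; returns (picture, depth): 420x560x3 uint8, red, green, blue; 420x560 float32, mm along the optical axis (not along the pixel's ray), 0 where there is no reading.
- camera_model(name): a dict with "intrinsics" (3x3 intrinsics, pixels), "rvec" (rotation vector, rad) and "tvec" (3), from world to camera coordinates, as OpenCV has them. Camera axes: x right, y down, z forward; pixel columns grow to the right and rows downward; lengths in mm; the calibration is good to about 2 mm. A picture is of the moment at which its call begins. camera_model takes no time and is no camera call.
- close_job(): hands the job in; it is judged then, once.
The state is a dict: "time_s": time; "joint_pos": joint angles; "qd": joint speeds; "joint_torque": joint torques, N m; "tool_pos": TCP position; "ee_rot": TCP orientation; "force": force on the tool from outside, world axes, zero at the start; "ft_torque": the same for the moment, N m; "opening": finger opening in mm; "grasp_force": force on a finger pad.
Only numpy, scipy, OpenCV 4.12 (cv2) and the standard library are available. Lean on these libraries where they do the work, as an engineer would, in place of code of your own. Each camera call takes 0.05 s, during which the arm holds its last target. There are 200 camera calls.

## Working session

There is one attempt and no reset: what is moved stays moved. The work goes in short steps, Python scripts to look and compute and a tool call to move; the robot and the scene stay as the last step left them, time stands still between calls to the robot, and variables do not carry over. Pictures are saved under pics/ and viewed, at most 10 in all, crops included, and the job is handed in when it is done.

Besides the shell and the picture viewer there is one more tool, called after ">>>" as a command line: name --argument value ..., lists and objects as JSON in quotes. play_rows: Moves the arm, as the interface text tells. Shift numbers are shares of 0.1 m and turn numbers shares of 0.5 rad, none past 1 either way. Its arguments: {"type":"object","properties":{"steps":{"type":"array","items":{"type":"array","items":{"type":"array","items":{"type":"number","minimum":-1,"maximum":1}}}},"hand":{"type":"number"},"squeeze":{"type":"number"}},"required":["steps"]}

```bash
ls; mkdir -p pics
python3 - <<'E'
from rig import *
import cv2,numpy as np
print(read_state())
for n in("side","top"):
    p,d=camera(n);np.savez(f"{n}0.npz",p=p,d=d);cv2.imwrite(f"pics/{n}0.png",p[:,:,::-1]);print(n,camera_model(n))
E
```

```text
pics
{'time_s': 0.0, 'joint_pos': array([-1.25399369e+00,  3.14208909e-01, -4.80458383e-02,  1.21013718e+00,
        1.22377041e-05,  1.57079298e+00]), 'qd': array([ 0.00062299, -0.00063149, -0.00054436, -0.00045475, -0.00116115,
       -0.00069643]), 'joint_torque': array([-1.27983705e-03, -5.39593756e+01,  3.39746189e+01,  1.90833810e-02,
       -2.25021890e-04,  1.17532309e-06]), 'tool_pos': array([ 186.76696616, -569.66915674,  252.45931779]), 'ee_rot': array([-7.88779833e-04,  9.87480143e-01,  1.57741340e-01, -1.19801570e-04]), 'force': array([0.03768508, 0.7852826 , 0.56704536]), 'ft_torque': array([ 0.01724914, -0.01281194, -0.00493508]), 'grasp_force': 0.0, 'opening': 85.54044992873271}
side {'intrinsics': array([[395.79560641,   0.        , 277.74496166],
       [  0.        , 395.79560641, 211.10623103],
       [  0.        ,   0.        ,   1.        ]]), 'rvec': array([ 0.21876612, -2.68831189,  1.49002731]), 'tvec': array([ 516.9358986 ,  145.75940358, 1168.50322759])}
top {'intrinsics': array([[445.73795779,   0.        , 267.20769064],
       [  0.        , 445.73795779, 210.4115    ],
       [  0.        ,   0.        ,   1.        ]]), 'rvec': array([ 2.16505584, -2.18272649,  0.07228547]), 'tvec': array([  25.99917239,  507.55870671, 1143.88927595])}
```

View pics/side0.png

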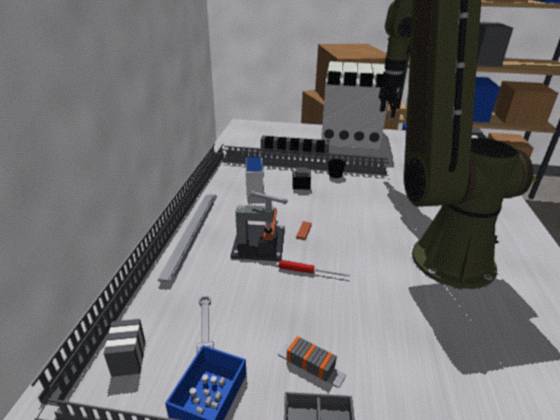

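View pics/top0.png

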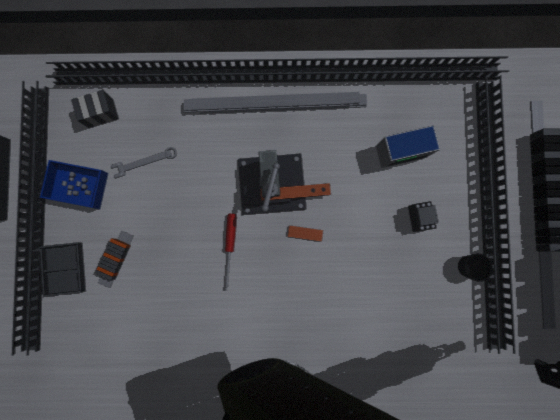

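The side view shows the fixture near (262,235), with the handle at about (268,197). In the top view the foot plate spans (238–305, 152–213), the bar runs right to (330,189), and the handle runs from about (275,168) to (265,208). Next I'll take an enlarged crop and a colour-mask measurement of the bar and handle.

```bash
cat > h.py <<'E'
import numpy as np,cv2
from rig import camera_model
def cast(n,uv,z):
    m=camera_model(n);R=cv2.Rodrigues(m["rvec"])[0];t=m["tvec"];C=-R.T@t
    q=np.atleast_2d(np.array(uv,float));r=np.c_[q,np.ones(len(q))]@np.linalg.inv(m["intrinsics"]).T@R
    return C+r*((z-C[2])/r[:,2])[:,None]
def world(n,uv,d):
    m=camera_model(n);R=cv2.Rodrigues(m["rvec"])[0]
    q=np.atleast_2d(np.array(uv,float));r=np.c_[q,np.ones(len(q))]@np.linalg.inv(m["intrinsics"]).T
    return (r*np.array(d)[:,None]-m["tvec"])@R
def proj(n,P):
    m=camera_model(n);return cv2.projectPoints(np.array(P,float).reshape(-1,3),m["rvec"],m["tvec"],m["intrinsics"],None)[0][:,0]
E
python3 - <<'E'
from h import *
f=np.load("top0.npz");p,d=f["p"],f["d"]
c=p[140:225,225:345,::-1];c=cv2.resize(c,None,fx=6.6,fy=6.6,interpolation=cv2.INTER_CUBIC)
cv2.imwrite("pics/c1.png",np.clip(c*1.6,0,255).astype("uint8"))
f2=np.load("side0.npz");c=f2["p"][180:270,220:300,::-1];c=cv2.resize(c,None,fx=6.6,fy=6.6,interpolation=cv2.INTER_CUBIC)
cv2.imwrite("pics/c2.png",c)
vv,uu=np.mgrid[140:225,225:345];uv=np.c_[uu.ravel(),vv.ravel()]
W=world("top",uv,d[140:225,225:345].ravel());z=W[:,2]
print(np.histogram(z,bins=[-20,-5,5,10,16,25,35,45,60,90,115,135,150,160,190,250]))
hsv=cv2.cvtColor(p,cv2.COLOR_RGB2HSV)[140:225,225:345].reshape(-1,3)
b=(hsv[:,1]>150)&((hsv[:,0]<15))&(z>30)&(z<55)
def rect(m,name):
    r=cv2.minAreaRect(W[m][:,:2].astype(np.float32));print(name,m.sum(),W[m].mean(0),r)
rect(b,"bar"); rect((z>155)&(z<190),"handle"); rect((z>118)&(z<136),"arm"); rect((z>7)&(z<17),"plate")
E
```

```text
(array([  81, 5857,  460, 1517,  208,  206,  778,   82,   18,    9,  605,
         39,    2,  294,    0]), array([-20,  -5,   5,  10,  16,  25,  35,  45,  60,  90, 115, 135, 150,
       160, 190, 250]))
bar 448 [554.70118951 -65.81642332  40.13122031] ((555.164794921875, -63.71392822265625), (27.70937156677246, 147.53465270996094), 4.118794918060303)
handle 295 [549.09698658  12.31907487 172.93680412] ((549.3902587890625, 12.422741889953613), (17.101106643676758, 114.45431518554688), 75.08235168457031)
arm 619 [595.56523988  17.4922356  127.33796042] ((588.5980224609375, 15.212285995483398), (111.84642791748047, 43.96501159667969), 4.319742679595947)
plate 1897 [584.83234818   7.68878867  12.10494924] ((568.8478393554688, -19.238662719726562), (176.44039916992188, 303.79840087890625), 3.3193483352661133)
```

View pics/c1.png

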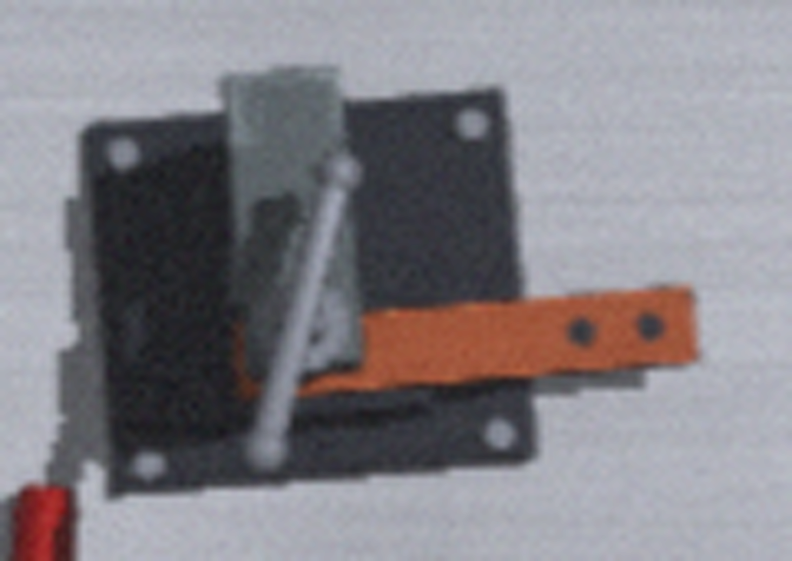

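View pics/c2.png

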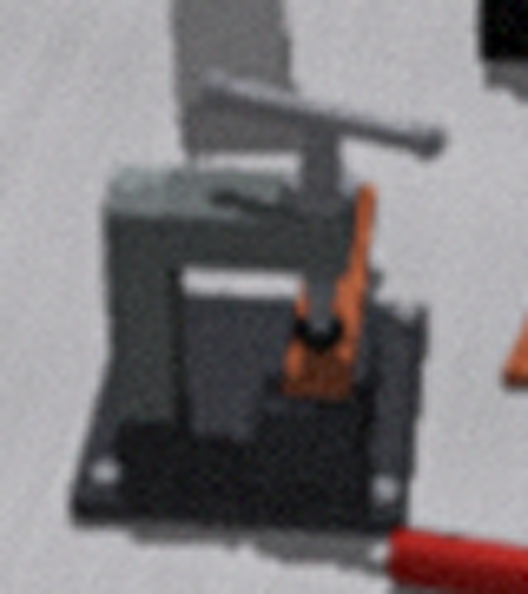

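The top crop shows the bar's rear end at crop (692,325) and the handle running from (343,170) to (265,450). The side crop shows the dark pad at about (318,335), just above the bar.

From these I get:
- **Screw axis:** about (549.4, 12.4).
- **Fixture yaw:** about +4.2°. The arm centre measures 40 mm from the axis at z 127, which agrees.
- **Bar top:** z 40.1, which matches. The rear end is at fixture y of about -151.

I'll travel to the right of the bar's rear end now.

>>> play_rows --steps '[[[0.32,-0.18,0,0,0,0],[0.64,-0.36,0,0,0,0],[0.97,-0.54,0,0,0,0]]]' --hand 1 --squeeze 60

```text
time_s: 0.48
tool_pos: [262.7, -487.6, 252.8]
ee_rot: [-0.0, 0.988, 0.157, -0.0]
force: [0.2, 0.9, 0.1]
opening: 32.3
grasp_force: 0.0
```

>>> play_rows --steps '[[[0.32,-0.18,0,0,0,0],[0.64,-0.36,0,0,0,0],[0.97,-0.54,0,0,0,0]]]'

```text
time_s: 0.85
tool_pos: [338.1, -405.9, 252.9]
ee_rot: [-0.0, 0.987, 0.158, -0.0]
force: [0.8, 0.1, 0.8]
opening: -0.2
grasp_force: 0.0
```

>>> play_rows --steps '[[[0.32,-0.18,0,0,0,0],[0.64,-0.36,0,0,0,0],[0.97,-0.54,0,0,0,0]]]'

```text
time_s: 1.23
tool_pos: [413.4, -324.4, 253.0]
ee_rot: [-0.0, 0.987, 0.158, -0.0]
force: [-0.5, -0.9, 0.0]
opening: -0.2
grasp_force: 0.0
```

>>> play_rows --steps '[[[0.32,-0.18,0,0,0,0],[0.64,-0.36,0,0,0,0],[0.97,-0.54,0,0,0,0]]]'

```text
time_s: 1.6
tool_pos: [488.8, -242.9, 253.0]
ee_rot: [-0.0, 0.987, 0.158, -0.0]
force: [-0.0, -0.7, 0.1]
opening: -0.4
grasp_force: 0.0
```

>>> play_rows --steps '[[[0.3,-0.15,0,0,0,0],[0.6,-0.33,0,0,0,0],[0.9,-0.5,0,0,0,0],[0.9,-0.5,0,0,0,0]]]'

```text
time_s: 2.1
tool_pos: [559.2, -166.8, 252.6]
ee_rot: [-0.0, 0.987, 0.159, -0.0]
force: [-0.5, 0.1, 0.8]
opening: -0.1
grasp_force: 0.0
```

>>> play_rows --steps '[[[0,0,0.3,0,0,-0.3],[0,0,0.6,0,0,-0.6],[0,0,0.9,0,0,-0.9],[0,0,0.9,0,0,-0.9]]]'

```text
time_s: 2.6
tool_pos: [555.6, -168.5, 160.9]
ee_rot: [-0.002, 0.928, 0.373, -0.002]
force: [-0.4, 0.3, -0.2]
opening: 0.2
grasp_force: 0.0
```

Run:
```python
from rig import *
from h import *
s=read_state();print(s["time_s"],s["joint_pos"].round(3),s["tool_pos"],s["ee_rot"].round(4),s["force"],s["opening"])
# handle balls / pad in side view
f=np.load("side0.npz");p,d=f["p"],f["d"]
ax=np.array([549.4,12.4])
for z in(40,43,46,49,52,55,60,89): print(z,proj("side",[*ax,z]).round(1))
q=np.array([[318,350],[318,318],[340,335],[298,335]])/6.6+[220,180]
q=np.round(q).astype(int);print(q,world("side",q,d[q[:,1],q[:,0]]).round(1))
for r in range(220,244):print(r,p[r,264:274].sum(1), world("side",[[268,r]],[d[r,268]]).round(0))
```

```text
2.6 [-0.294  0.334 -0.235  1.007 -0.     2.083] [ 555.58206941 -168.48795699  160.87102641] [-0.0016  0.9278  0.373  -0.0023] [-0.40642165  0.27026066 -0.22004621] 0.1536702484670085
40 [[268.8 232.9]]
43 [[268.8 232.1]]
46 [[268.8 231.3]]
49 [[268.8 230.5]]
52 [[268.8 229.7]]
55 [[268.8 228.9]]
60 [[268.8 227.5]]
89 [[268.9 219.4]]
[[268 233]
 [268 228]
 [272 231]
 [265 231]] [[549.3  27.3  50.1]
 [550.4  21.1  64. ]
 [541.9  -2.   38.1]
 [559.   24.3  54.2]]
220 [181 183 178 171 169 185 175 168 189 273] [[548.  38. 104.]]
221 [320 277 196 182 182 176 168 186 245 294] [[548.  37. 100.]]
222 [464 368 242 187 193 184 188 247 280 322] [[551.  18.  83.]]
223 [521 405 272 222 218 209 217 296 325 321] [[550.  23.  83.]]
224 [450 373 262 224 224 214 226 293 327 316] [[550.  23.  80.]]
225 [296 336 253 237 238 220 241 305 325 314] [[550.  24.  77.]]
226 [193 273 247 234 224 218 237 281 322 323] [[550.  22.  72.]]
227 [145 222 222 227 216 204 208 227 310 318] [[550.  22.  68.]]
228 [126  95 152 209 222 206 135 160 258 306] [[550.  21.  64.]]
229 [ 97  40  76 180 229 187  80  77 223 287] [[55
[... 224 characters left out ...]
43 110  65 119 141 228 287 210] [[549.  27.  50.]]
234 [283 227 146 134 138 130 130 176 220 188] [[551.  15.  37.]]
235 [262 215 141 141 144 136 148 140 163 149] [[551.  17.  35.]]
236 [222 188 142 113 155 144 158 132 142 141] [[550.  25.  38.]]
237 [178 139 128 127 159 134 131 130 140 145] [[548.  34.  40.]]
238 [131 143 162 156 164 133 149 152 138  91] [[547.  38.  39.]]
239 [141 137 138 143 149 136 153 127 119  87] [[546.  43.  40.]]
240 [104 111  95 113 102 110 122 116  95 102] [[542.  68.  55.]]
241 [105 114 117 102  58  72  71  68  69  86] [[541.  75.  56.]]
242 [108 126 124 104  94  88  89  83  82  77] [[540.  81.  57.]]
243 [ 86 107  84  97  77  84  90  91  92  81] [[540.  81.  54.]]
```

The TCP is right of the bar's rear end at z 161 and j6 falls as yaw rises. The pad's bottom edge is near z 48, so contact should come after roughly 2 rad. Next I align tool x with the push direction and descend behind the bar.

>>> play_rows --steps '[[[0,0,0.15,0,0,-0.3],[0,0,0.3,0,0,-0.6],[0,0,0.5,0,0,-0.88],[0,0,0.5,0,0,-0.88]]]'

```text
time_s: 3.1
tool_pos: [557.5, -168.7, 113.3]
ee_rot: [-0.001, 0.825, 0.566, -0.001]
force: [-1.0, -0.5, -0.1]
opening: -0.2
grasp_force: 0.0
```

>>> play_rows --steps '[[[0,0,0.15,0,0,-0.3],[0,0,0.3,0,0,-0.6],[0,0,0.4,0,0,-0.87],[0,0,0.4,0,0,-0.87],[0,0,0.4,0,0,-0.87]]]'

```text
time_s: 3.72
tool_pos: [559.1, -168.9, 74.7]
ee_rot: [0.001, 0.683, 0.73, 0.0]
force: [0.3, 0.6, 0.1]
opening: 0.1
grasp_force: 0.0
```

```bash
cat > st.py <<'E'
from rig import *
import numpy as np
from scipy.spatial.transform import Rotation as R
s=read_state();w,x,y,z=s["ee_rot"];r=R.from_quat([x,y,z,w]).as_matrix()
a=np.radians(4.2);F=np.array([[np.cos(a),np.sin(a)],[-np.sin(a),np.cos(a)]])
print(s["time_s"],"q",s["joint_pos"].round(3),"tcp",s["tool_pos"].round(1),"yaw",np.arctan2(r[1,0],r[0,0]).round(3),"tz",r[:,2].round(3),"fix",(F@(s["tool_pos"][:2]-[549.4,12.4])).round(1),"F",s["force"].round(2),"M",s["ft_torque"].round(3),"op",s["opening"],s["grasp_force"],"qd6",s["qd"][5].round(3))
E
python3 st.py
python3 - <<'E'
from rig import *
import cv2
p,d=camera("top");import numpy as np;np.savez("top1.npz",p=p,d=d)
c=cv2.resize(p[140:245,225:365,::-1],None,fx=5,fy=5,interpolation=cv2.INTER_CUBIC);cv2.imwrite("pics/c3.png",np.clip(c*1.5,0,255).astype("uint8"))
E
```

```text
3.725 q [-0.293  0.412 -0.338  0.819 -0.     1.211] tcp [ 559.1 -168.9   74.7] yaw 1.638 tz [ 0.002 -0.001 -1.   ] fix [  -3.6 -181.5] F [0.31 0.62 0.05] M [ 0.056 -0.002  0.002] op 0.09071912088146525 0.0 qd6 -0.019
```

View pics/c3.png

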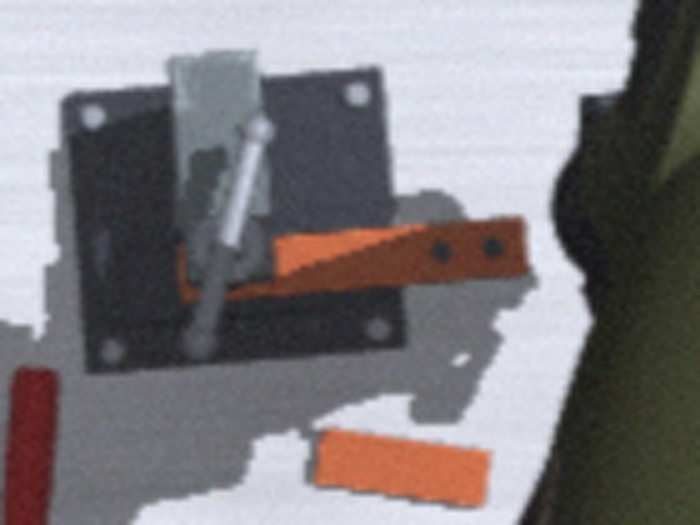

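The gripper is to the right of the bar's rear end (crop 522,248), with free space between them and the bar still in place. Now I lower the tips to z 33, centre on the bar and push.

>>> play_rows --steps '[[[0,0.02,0.1,0,0,0],[0,0.036,0.197,0,0,0],[0,0.036,0.197,0,0,0]]]'

```text
time_s: 4.15
tool_pos: [561.0, -167.9, 52.2]
ee_rot: [-0.001, 0.682, 0.732, -0.001]
force: [-0.1, -0.4, 0.3]
opening: 0.2
grasp_force: 0.0
```

>>> play_rows --steps '[[[0.06,0,0,0,0,0],[0.12,0,0,0,0,0],[0.18,0,0,0,0,0],[0.2,0,0,0,0,0]]]'

```text
time_s: 4.65
tool_pos: [560.6, -148.1, 53.8]
ee_rot: [0.0, 0.681, 0.732, -0.0]
force: [0.5, -1.6, -0.6]
opening: -0.0
grasp_force: 0.9
```

>>> play_rows --steps '[[[0.03,0,0,0,0,0],[0.06,0,0,0,0,0],[0.09,0,0,0,0,0],[0.12,0,0,0,0,0],[0.14,0,0,0,0,0]]]'

```text
time_s: 5.28
tool_pos: [559.6, -134.2, 53.7]
ee_rot: [0.0, 0.682, 0.732, 0.0]
force: [-0.1, -3.3, 2.3]
opening: 0.1
grasp_force: 1.4
```

```bash
python3 st.py
```

```text
5.275 q [-0.235  0.423 -0.378  0.77  -0.     1.264] tcp [ 559.6 -134.2   53.7] yaw 1.642 tz [ 0. -0. -1.] fix [  -0.6 -147. ] F [-0.05 -3.28  2.28] M [-0.61  -0.057 -0.048] op 0.12049665681554264 1.3841904015862383 qd6 0.024
```

>>> play_rows --steps '[[[0.015,0,0,0,0,0],[0.03,0,0,0,0,0],[0.045,0,0,0,0,0],[0.06,0,0,0,0,0]]]'

```text
time_s: 5.78
tool_pos: [559.0, -128.3, 53.6]
ee_rot: [0.0, 0.682, 0.732, -0.0]
force: [0.4, -3.3, 2.7]
opening: -0.3
grasp_force: 1.4
```

>>> play_rows --steps '[[[0.005,0,0,0,0,0],[0.01,0,0,0,0,0],[0.015,0,0,0,0,0]]]'

```text
time_s: 6.15
tool_pos: [558.9, -126.8, 53.6]
ee_rot: [-0.0, 0.682, 0.732, -0.0]
force: [-0.0, -2.5, 2.3]
opening: -0.0
grasp_force: 1.4
```

>>> play_rows --steps '[[[0.005,0,0,0,0,0],[0.01,0,0,0,0,0]]]'

```text
time_s: 6.4
tool_pos: [558.8, -125.8, 53.6]
ee_rot: [-0.0, 0.682, 0.732, 0.0]
force: [-0.3, -2.4, 2.1]
opening: -0.1
grasp_force: 1.4
```

>>> play_rows --steps '[[[0.005,0,0,0,0,0],[0.01,0,0,0,0,0],[0.01,0,0,0,0,0]]]'

```text
time_s: 6.78
tool_pos: [558.8, -124.7, 53.6]
ee_rot: [-0.0, 0.682, 0.732, 0.0]
force: [-1.0, -3.6, 1.3]
opening: -0.1
grasp_force: 1.2
```

>>> play_rows --steps '[[[0.005,0,0,0,0,0],[0.01,0,0,0,0,0],[0.01,0,0,0,0,0]]]'

```text
time_s: 7.15
tool_pos: [558.7, -123.8, 53.6]
ee_rot: [-0.0, 0.682, 0.732, 0.0]
force: [0.4, -1.7, 0.5]
opening: -0.3
grasp_force: 1.2
```

>>> play_rows --steps '[[[0.005,0,0,0,0,0],[0.01,0,0,0,0,0],[0.01,0,0,0,0,0]]]'

```text
time_s: 7.52
tool_pos: [558.6, -122.7, 53.6]
ee_rot: [-0.0, 0.682, 0.732, 0.0]
force: [0.0, -2.1, 2.0]
opening: -0.1
grasp_force: 1.2
```

>>> play_rows --steps '[[[0.005,0,0,0,0,0],[0.01,0,0,0,0,0],[0.01,0,0,0,0,0]]]'

```text
time_s: 7.9
tool_pos: [558.5, -121.7, 53.6]
ee_rot: [-0.0, 0.682, 0.732, 0.0]
force: [0.1, -1.9, 0.8]
opening: -0.4
grasp_force: 1.2
```

>>> play_rows --steps '[[[0.005,0,0,0,0,0],[0.01,0,0,0,0,0],[0.01,0,0,0,0,0]]]'

```text
time_s: 8.28
tool_pos: [558.5, -121.5, 53.6]
ee_rot: [0.0, 0.682, 0.732, -0.0]
force: [0.3, -5.3, 0.8]
opening: 0.2
grasp_force: 2.5
```

>>> play_rows --steps '[[[0.005,0,0,0,0,0],[0.01,0,0,0,0,0],[0.01,0,0,0,0,0]]]'

```text
time_s: 8.65
tool_pos: [558.5, -121.3, 53.6]
ee_rot: [0.001, 0.682, 0.731, -0.001]
force: [-0.2, -8.2, -0.5]
opening: 0.2
grasp_force: 3.9
```

```bash
python3 st.py
python3 - <<'E'
from rig import *
import cv2,numpy as np
p,d=camera("side")
c=cv2.resize(p[180:270,220:310,::-1],None,fx=6,fy=6,interpolation=cv2.INTER_CUBIC);cv2.imwrite("pics/c4.png",np.clip(c*1.3,0,255).astype("uint8"))
E
```

```text
8.65 q [-0.212  0.416 -0.388  0.765 -0.003  1.288] tcp [ 558.5 -121.3   53.6] yaw 1.641 tz [ 0.    -0.003 -1.   ] fix [  -0.7 -134. ] F [-0.19 -8.19 -0.47] M [-1.639 -0.029  0.043] op 0.17923510016643696 3.94301317690406 qd6 0.001
```

View pics/c4.png

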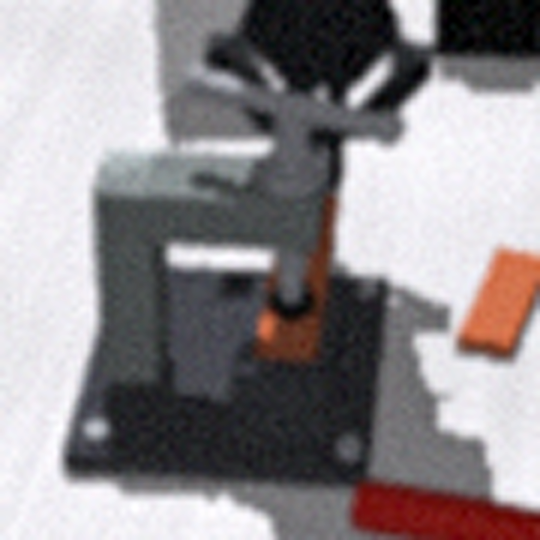

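The force climbs from about 2 to 8 N at a nearly fixed position, after about 28 mm of bar travel. That matches the predicted 26.5 mm. The picture shows the bar's front at crop (290,340), deep under the clamp, so the bar is home. Now I back off, rise and go over the handle.

>>> play_rows --steps '[[[-0.1,0,0,0,0,0],[-0.3,0,0,0,0,0],[-0.3,0,-0.3,0,0,0],[-0.3,0,-0.7,0,0,0],[-0.3,0,-1,0,0,0]]]'

```text
time_s: 9.32
tool_pos: [560.8, -150.7, 155.0]
ee_rot: [0.0, 0.682, 0.732, 0.0]
force: [1.3, 0.0, -0.3]
opening: -0.2
grasp_force: 0.0
```

>>> play_rows --steps '[[[0,0,-0.4,0,0,0],[0,0,-0.8,0,0,0],[0,0,-1,0,0,0],[0,0,-1,0,0,0]]]'

```text
time_s: 9.82
tool_pos: [561.6, -150.7, 255.2]
ee_rot: [0.001, 0.682, 0.732, 0.001]
force: [0.2, -0.4, -0.9]
opening: -0.1
grasp_force: 0.0
```

>>> play_rows --steps '[[[0.4,0,0,0,0,-0.3],[0.7,0,0,0,0,-0.6],[1,0,0,0,0,-0.98],[1,0,0,0,0,-0.98]]]'

```text
time_s: 10.32
tool_pos: [552.5, -48.7, 251.9]
ee_rot: [-0.001, 0.483, 0.876, -0.0]
force: [-0.3, -0.5, -1.0]
opening: 0.0
grasp_force: 0.0
```

>>> play_rows --steps '[[[0,0,0,0,0,-0.35],[0,0,0,0,0,-0.7],[0,0,0,0,0,-0.98]]]' --hand 0

```text
time_s: 10.7
tool_pos: [553.0, -51.1, 252.3]
ee_rot: [-0.001, 0.256, 0.967, -0.0]
force: [0.7, 0.2, 0.7]
opening: 54.5
grasp_force: 0.0
```

>>> play_rows --steps '[[[0,0,0,0,0,-0.35],[0,0,0,0,0,-0.7],[0,0,0,0,0,-0.98]]]'

```text
time_s: 11.08
tool_pos: [553.0, -51.2, 252.3]
ee_rot: [-0.001, 0.014, 1.0, -0.0]
force: [0.9, 0.9, 0.2]
opening: 85.4
grasp_force: 0.0
```

>>> play_rows --steps '[[[0,0,0,0,0,-0.35],[0,0,0,0,0,-0.7],[0,0,0,0,0,-0.98]]]'

```text
time_s: 11.45
tool_pos: [553.0, -51.2, 252.3]
ee_rot: [-0.001, -0.229, 0.973, 0.0]
force: [-0.6, -0.1, -0.7]
opening: 85.5
grasp_force: 0.0
```

>>> play_rows --steps '[[[0,0,0,0,0,-0.35],[0,0,0,0,0,-0.7],[0,0,0,0,0,-0.98]]]'

```text
time_s: 11.82
tool_pos: [553.1, -51.2, 252.4]
ee_rot: [-0.001, -0.458, 0.889, 0.0]
force: [-0.8, -0.5, 0.1]
opening: 85.3
grasp_force: 0.0
```

>>> play_rows --steps '[[[0,0,0,0,0,-0.35],[0,0,0,0,0,-0.7],[0,0,0,0,0,-0.98],[0,0,0,0,0,-0.98]]]'

```text
time_s: 12.32
tool_pos: [553.1, -51.0, 252.5]
ee_rot: [-0.001, -0.658, 0.753, 0.0]
force: [0.0, -0.4, -0.1]
opening: 85.6
grasp_force: 0.0
```

```bash
python3 st.py
```

```text
12.325 q [-0.092  0.231 -0.158  1.184 -0.    -1.528] tcp [553.1 -51.  252.5] yaw -1.705 tz [-0.002 -0.    -1.   ] fix [ -1.  -63.5] F [ 0.01 -0.38 -0.07] M [-0.044  0.023  0.024] op 85.59215338954321 0.0 qd6 0.045
```

>>> play_rows --steps '[[[0,0,0,0,0,-0.35],[0,0,0,0,0,-0.7],[0,0,0,0,0,-0.96]]]'

```text
time_s: 12.7
tool_pos: [553.2, -50.6, 252.9]
ee_rot: [0.0, 0.819, -0.573, -0.0]
force: [0.0, 0.2, 0.3]
opening: 85.7
grasp_force: 0.0
```

>>> play_rows --steps '[[[0,0,0,0,0,-0.35],[0,0,0,0,0,-0.7],[0,0,0,0,0,-0.96]]]'

```text
time_s: 13.08
tool_pos: [553.2, -50.6, 252.9]
ee_rot: [0.0, 0.932, -0.362, -0.0]
force: [-0.6, 1.1, 0.5]
opening: 85.5
grasp_force: 0.0
```

>>> play_rows --steps '[[[0,0,0,0,0,-0.35],[0,0,0,0,0,-0.7],[0,0,0,0,0,-0.96],[0,0,0,0,0,-0.96]]]'

```text
time_s: 13.58
tool_pos: [553.3, -50.5, 253.0]
ee_rot: [0.0, 0.991, -0.133, -0.0]
force: [-1.2, -0.3, 0.6]
opening: 85.3
grasp_force: 0.0
```

```bash
python3 st.py
python3 - <<'E'
from rig import *
from h import *
p,d=camera("top")
hsv=cv2.cvtColor(p,cv2.COLOR_RGB2HSV)
vv,uu=np.mgrid[140:225,225:345];uv=np.c_[uu.ravel(),vv.ravel()]
W=world("top",uv,d[140:225,225:345].ravel());z=W[:,2];h=hsv[140:225,225:345].reshape(-1,3)
for n,m in(("bar",(h[:,1]>120)&(h[:,0]<15)&(z>30)&(z<55)),("handle",(z>155)&(z<185))):
    print(n,m.sum(),W[m].mean(0),cv2.minAreaRect(W[m][:,:2].astype(np.float32)) if m.any() else 0)
c=cv2.resize(p[130:250,215:375,::-1],None,fx=5,fy=5,interpolation=cv2.INTER_CUBIC);cv2.imwrite("pics/c5.png",np.clip(c*1.5,0,255).astype("uint8"))
E
```

```text
13.575 q [-0.091  0.231 -0.157  1.184 -0.    -2.966] tcp [553.3 -50.5 253. ] yaw -0.266 tz [-0.001  0.    -1.   ] fix [ -0.8 -63. ] F [-1.22 -0.25  0.62] M [-0.022 -0.01   0.035] op 85.33492906216235 0.0 qd6 0.035
bar 134 [546.58317339  49.57747736  39.99891618] ((549.3157958984375, 35.83631134033203), (28.821651458740234, 61.851810455322266), 5.952271938323975)
handle 219 [534.70841429  16.35577673 172.73987915] ((549.6179809570312, 12.328795433044434), (17.35036277770996, 115.4150161743164), 75.17639923095703)
```

View pics/c5.png

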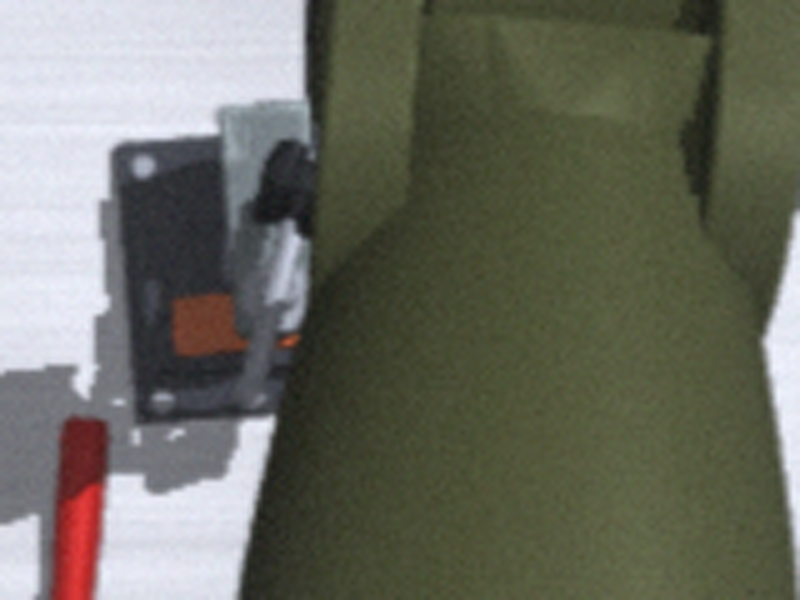

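The bar's front edge (crop 172,325) lies at fixture y of about 55, so it is home. The handle's centre is again (549.6, 12.3) at -15°, unchanged. Next I move over the handle and lower onto it.

>>> play_rows --steps '[[[-0.1,-0.3,0,0,0,0],[-0.2,-0.6,0,0,0,0],[-0.2,-0.6,0,0,0,0],[-0.2,-0.6,0.3,0,0,0]]]'

```text
time_s: 14.12
tool_pos: [551.5, 12.9, 225.3]
ee_rot: [-0.0, 0.991, -0.132, 0.002]
force: [0.1, 0.6, 0.2]
opening: 85.2
grasp_force: 0.0
```

>>> play_rows --steps '[[[0,0,0.2,0,0,0],[0,0,0.4,0,0,0],[0,0,0.4,0,0,0]]]'

```text
time_s: 14.5
tool_pos: [548.4, 12.3, 182.1]
ee_rot: [0.0, 0.991, -0.132, -0.002]
force: [-0.7, -0.6, 0.9]
opening: 85.5
grasp_force: 0.0
```

```bash
python3 st.py
```

```text
14.5 q [ 0.023  0.259 -0.286  1.029 -0.    -2.855] tcp [548.4  12.3 182.1] yaw -0.264 tz [-0.003 -0.    -1.   ] fix [-1. -0.] F [-0.75 -0.63  0.9 ] M [ 0.01  -0.015 -0.017] op 85.45353413211072 0.0 qd6 -0.009
```

Centred. Closing on the crossbar now.

>>> play_rows --steps '[[[0.01,0,0,0,0,0],[0.01,0,0,0,0,0],[0.01,0,0,0,0,0],[0.01,0,0,0,0,0],[0.01,0,0,0,0,0]]]' --hand 1 --squeeze 90

```text
time_s: 15.12
tool_pos: [551.2, 13.9, 184.5]
ee_rot: [-0.001, 0.991, -0.13, 0.001]
force: [-0.2, 4.2, 5.5]
opening: 11.1
grasp_force: 88.2
```

>>> play_rows --steps '[[[0,0,0,0,0,0],[0,0,0,0,0,0],[0,0,0,0,0,0]]]'

```text
time_s: 15.5
tool_pos: [551.2, 13.9, 184.5]
ee_rot: [-0.001, 0.992, -0.13, 0.001]
force: [-0.5, 4.7, 5.4]
opening: 11.3
grasp_force: 88.2
```

```bash
python3 st.py
```

```text
15.5 q [ 2.400e-02  2.590e-01 -2.810e-01  1.030e+00  2.000e-03 -2.857e+00] tcp [551.2  13.9 184.5] yaw -0.261 tz [ 0.002  0.002 -1.   ] fix [1.9 1.3] F [-0.54  4.71  5.39] M [ 0.927  0.124 -0.058] op 11.284096646957503 88.22631239891052 qd6 -0.001
```

>>> play_rows --steps '[[[0,-0.017,0,0,0,0.1],[0,-0.017,0,0,0,0.2],[0,-0.017,0,0,0,0.3],[0,-0.017,0,0,0,0.4]]]'

```text
time_s: 16.0
tool_pos: [551.2, 13.9, 184.5]
ee_rot: [0.001, 0.973, -0.229, 0.001]
force: [-1.7, -0.2, 6.4]
opening: 11.2
grasp_force: 88.5
```

```bash
python3 st.py
```

```text
16.0 q [ 2.600e-02  2.590e-01 -2.800e-01  1.031e+00 -2.000e-03 -2.653e+00] tcp [551.2  13.9 184.5] yaw -0.463 tz [ 0.001 -0.002 -1.   ] fix [1.9 1.4] F [-1.68 -0.19  6.41] M [-0.189  0.467  0.334] op 11.228605951005667 88.48919749259949 qd6 0.395
```

>>> play_rows --steps '[[[0,0,0,0,0,0.1],[0,0,0,0,0,0.2],[0,0,0,0,0,0.3],[0,0,0,0,0,0.4]]]'

```text
time_s: 16.5
tool_pos: [551.1, 13.8, 184.5]
ee_rot: [0.001, 0.946, -0.325, 0.001]
force: [-1.9, -2.1, 7.2]
opening: 10.9
grasp_force: 88.5
```

```bash
python3 st.py
```

```text
16.5 q [ 2.600e-02  2.590e-01 -2.800e-01  1.031e+00 -2.000e-03 -2.453e+00] tcp [551.1  13.8 184.5] yaw -0.663 tz [ 0.001 -0.002 -1.   ] fix [1.8 1.3] F [-1.87 -2.14  7.2 ] M [-0.356  0.519  0.27 ] op 10.85061611123693 88.48323225975037 qd6 0.394
```

>>> play_rows --steps '[[[0,0,0,0,0,0.1],[0,0,0,0,0,0.2],[0,0,0,0,0,0.3],[0,0,0,0,0,0.4]]]'

```text
time_s: 17.0
tool_pos: [551.0, 13.7, 184.5]
ee_rot: [0.001, 0.908, -0.418, 0.001]
force: [-2.9, -1.5, 8.8]
opening: 11.3
grasp_force: 88.5
```

```bash
python3 st.py
```

```text
17.0 q [ 2.600e-02  2.590e-01 -2.800e-01  1.031e+00 -2.000e-03 -2.253e+00] tcp [551.   13.7 184.5] yaw -0.863 tz [ 0.001 -0.002 -1.   ] fix [1.7 1.1] F [-2.9  -1.48  8.82] M [-0.342  0.584  0.355] op 11.334065425458693 88.53902220726013 qd6 0.396
```

```bash
cat > m.py <<'E'
from rig import *
s=read_state();t=[s["joint_pos"][5]-s["joint_pos"][0]+2.881,s["ft_torque"][2],s["force"][2]]
open("log","a").write("%.4f %.4f %.2f\n"%tuple(t));print(round(s["time_s"],2),"ang,Mz,Fz",[round(float(v),3) for v in t],"qd6",round(float(s["qd"][5]),2))
E
python3 m.py
```

```text
17.0 ang,Mz,Fz [0.602, 0.355, 8.821] qd6 0.4
```

>>> play_rows --steps '[[[0,0,0,0,0,0.1],[0,0,0,0,0,0.2],[0,0,0,0,0,0.3]]]'

```text
time_s: 17.38
tool_pos: [550.9, 13.6, 184.5]
ee_rot: [0.001, 0.875, -0.485, 0.001]
force: [-3.1, -2.3, 7.6]
opening: 11.3
grasp_force: 88.6
```

```bash
python3 m.py
```

```text
17.38 ang,Mz,Fz [0.752, 0.292, 7.625] qd6 0.4
```

>>> play_rows --steps '[[[0,0,0,0,0,0.1],[0,0,0,0,0,0.2],[0,0,0,0,0,0.3]]]'

```text
time_s: 17.75
tool_pos: [550.8, 13.5, 184.5]
ee_rot: [0.001, 0.836, -0.549, 0.001]
force: [-3.1, -1.9, 7.6]
opening: 10.8
grasp_force: 88.6
```

```bash
python3 m.py
```

```text
17.75 ang,Mz,Fz [0.902, 0.32, 7.632] qd6 0.4
```

>>> play_rows --steps '[[[0,0,0,0,0,0.1],[0,0,0,0,0,0.2],[0,0,0,0,0,0.3]]]'

```text
time_s: 18.12
tool_pos: [550.7, 13.5, 184.5]
ee_rot: [0.001, 0.792, -0.61, 0.001]
force: [-4.1, -2.3, 8.8]
opening: 11.2
grasp_force: 88.7
```

```bash
python3 m.py
```

```text
18.12 ang,Mz,Fz [1.052, 0.305, 8.76] qd6 0.4
```

>>> play_rows --steps '[[[0,0,0,0,0,0.1],[0,0,0,0,0,0.2],[0,0,0,0,0,0.3]]]'

```text
time_s: 18.5
tool_pos: [550.6, 13.5, 184.5]
ee_rot: [0.001, 0.744, -0.668, 0.001]
force: [-3.4, -2.1, 8.2]
opening: 11.4
grasp_force: 88.8
```

```bash
python3 m.py
```

```text
18.5 ang,Mz,Fz [1.202, 0.334, 8.224] qd6 0.4
```

>>> play_rows --steps '[[[0,0,0,0,0,0.1],[0,0,0,0,0,0.2],[0,0,0,0,0,0.3]]]'

```text
time_s: 18.88
tool_pos: [550.5, 13.4, 184.5]
ee_rot: [-0.001, -0.692, 0.722, -0.001]
force: [-3.9, -2.7, 9.0]
opening: 11.3
grasp_force: 88.9
```

```bash
python3 m.py
```

```text
18.88 ang,Mz,Fz [1.352, 0.316, 9.004] qd6 0.4
```

>>> play_rows --steps '[[[0,0,0,0,0,0.1],[0,0,0,0,0,0.2],[0,0,0,0,0,0.3]]]'

```text
time_s: 19.25
tool_pos: [550.4, 13.5, 184.5]
ee_rot: [-0.001, -0.636, 0.772, -0.001]
force: [-4.4, -2.7, 9.8]
opening: 11.5
grasp_force: 88.9
```

```bash
python3 m.py
```

```text
19.25 ang,Mz,Fz [1.502, 0.338, 9.778] qd6 0.39
```

>>> play_rows --steps '[[[0,0,0,0,0,0.1],[0,0,0,0,0,0.2],[0,0,0,0,0,0.3]]]'

```text
time_s: 19.62
tool_pos: [550.3, 13.5, 184.5]
ee_rot: [-0.001, -0.576, 0.817, -0.001]
force: [-4.1, -3.2, 9.7]
opening: 11.2
grasp_force: 89.0
```

```bash
python3 m.py
```

```text
19.62 ang,Mz,Fz [1.652, 0.343, 9.727] qd6 0.4
```

>>> play_rows --steps '[[[0,0,0,0,0,0.1],[0,0,0,0,0,0.2],[0,0,0,0,0,0.3]]]'

```text
time_s: 20.0
tool_pos: [550.1, 13.6, 184.5]
ee_rot: [-0.001, -0.514, 0.858, -0.001]
force: [-5.2, -2.7, 9.5]
opening: 11.2
grasp_force: 89.0
```

```bash
python3 m.py
```

```text
20.0 ang,Mz,Fz [1.802, 0.328, 9.471] qd6 0.4
```

>>> play_rows --steps '[[[0,0,0,0,0,0.1],[0,0,0,0,0,0.2],[0,0,0,0,0,0.3]]]'

```text
time_s: 20.38
tool_pos: [550.0, 13.6, 184.5]
ee_rot: [-0.001, -0.448, 0.894, -0.001]
force: [-5.2, -2.3, 9.9]
opening: 11.1
grasp_force: 89.1
```

```bash
python3 m.py
```

```text
20.38 ang,Mz,Fz [1.952, 0.345, 9.947] qd6 0.4
```

>>> play_rows --steps '[[[0,0,0,0,0,0.1],[0,0,0,0,0,0.2],[0,0,0,0,0,0.3]]]'

```text
time_s: 20.75
tool_pos: [549.9, 13.7, 184.5]
ee_rot: [-0.001, -0.38, 0.925, -0.001]
force: [-5.1, -1.8, 10.7]
opening: 11.0
grasp_force: 89.1
```

```bash
python3 m.py
```

```text
20.75 ang,Mz,Fz [2.102, 0.338, 10.727] qd6 0.4
```

>>> play_rows --steps '[[[0,0,0,0,0,0.1],[0,0,0,0,0,0.2],[0,0,0,0,0,0.3]]]'

```text
time_s: 21.12
tool_pos: [549.8, 13.8, 184.5]
ee_rot: [-0.001, -0.309, 0.951, -0.001]
force: [-6.0, -1.5, 10.5]
opening: 11.0
grasp_force: 89.2
```

```bash
python3 m.py
```

```text
21.12 ang,Mz,Fz [2.252, 0.315, 10.51] qd6 0.4
```

>>> play_rows --steps '[[[0,0,0,0,0,0.1],[0,0,0,0,0,0.2],[0,0,0,0,0,0.3]]]'

```text
time_s: 21.5
tool_pos: [549.7, 13.9, 184.4]
ee_rot: [-0.001, -0.237, 0.971, -0.001]
force: [-6.4, -1.7, 11.2]
opening: 11.3
grasp_force: 89.2
```

```bash
python3 m.py
```

```text
21.5 ang,Mz,Fz [2.402, 0.301, 11.199] qd6 0.4
```

>>> play_rows --steps '[[[0,0,0,0,0,0.1],[0,0,0,0,0,0.2]]]'

```text
time_s: 21.75
tool_pos: [549.8, 14.0, 184.4]
ee_rot: [-0.001, -0.188, 0.982, -0.001]
force: [-6.5, -0.5, 11.7]
opening: 11.3
grasp_force: 89.2
```

```bash
python3 m.py
```

```text
21.75 ang,Mz,Fz [2.502, 0.272, 11.69] qd6 0.4
```

>>> play_rows --steps '[[[0,0,0,0,0,0.1],[0,0,0,0,0,0.2],[0,0,0,0,0,0.3]]]'

```text
time_s: 22.12
tool_pos: [549.7, 14.1, 184.4]
ee_rot: [-0.001, -0.114, 0.993, -0.001]
force: [-7.2, -0.6, 11.9]
opening: 11.2
grasp_force: 89.2
```

```bash
python3 m.py
```

```text
22.12 ang,Mz,Fz [2.652, 0.303, 11.896] qd6 0.4
```

>>> play_rows --steps '[[[0,0,0,0,0,0.1],[0,0,0,0,0,0.2],[0,0,0,0,0,0.3]]]'

```text
time_s: 22.5
tool_pos: [549.7, 14.2, 184.5]
ee_rot: [-0.001, -0.04, 0.999, -0.0]
force: [-6.7, -0.6, 11.4]
opening: 11.0
grasp_force: 89.2
```

```bash
python3 m.py
```

```text
22.5 ang,Mz,Fz [2.802, 0.301, 11.355] qd6 0.4
```

>>> play_rows --steps '[[[0,0,0,0,0,0.1],[0,0,0,0,0,0.2]]]'

```text
time_s: 22.75
tool_pos: [549.7, 14.3, 184.5]
ee_rot: [-0.001, 0.01, 1.0, -0.0]
force: [-7.6, -0.3, 10.3]
opening: 11.3
grasp_force: 89.2
```

```bash
python3 m.py
```

```text
22.75 ang,Mz,Fz [2.902, 0.39, 10.276] qd6 0.4
```

>>> play_rows --steps '[[[0,0,0,0,0,0.1],[0,0,0,0,0,0.2]]]'

```text
time_s: 23.0
tool_pos: [549.7, 14.3, 184.5]
ee_rot: [-0.001, 0.06, 0.998, -0.0]
force: [-6.3, 0.1, 10.3]
opening: 11.0
grasp_force: 89.3
```

```bash
python3 m.py
```

```text
23.0 ang,Mz,Fz [3.002, 0.382, 10.271] qd6 0.4
```

>>> play_rows --steps '[[[0,0,0,0,0,0.1],[0,0,0,0,0,0.2]]]'

```text
time_s: 23.25
tool_pos: [549.7, 14.4, 184.4]
ee_rot: [-0.001, 0.11, 0.994, -0.0]
force: [-6.6, 0.8, 10.6]
opening: 11.2
grasp_force: 89.4
```

```bash
python3 m.py
```

```text
23.25 ang,Mz,Fz [3.101, 0.411, 10.634] qd6 0.39
```

>>> play_rows --steps '[[[0,0,0,0,0,0.1],[0,0,0,0,0,0.2]]]'

```text
time_s: 23.5
tool_pos: [549.7, 14.5, 184.4]
ee_rot: [-0.001, 0.16, 0.987, -0.0]
force: [-6.5, 0.8, 10.4]
opening: 11.3
grasp_force: 89.5
```

```bash
python3 m.py
```

```text
23.5 ang,Mz,Fz [3.201, 0.46, 10.422] qd6 0.4
```

>>> play_rows --steps '[[[0,0,0,0,0,0.1]]]'

```text
time_s: 23.62
tool_pos: [549.8, 14.5, 184.5]
ee_rot: [-0.001, 0.184, 0.983, -0.0]
force: [-5.8, 0.7, 10.6]
opening: 11.4
grasp_force: 89.6
```

```bash
python3 m.py
```

```text
23.62 ang,Mz,Fz [3.251, 0.376, 10.602] qd6 0.4
```

>>> play_rows --steps '[[[0,0,0,0,0,0.1]]]'

```text
time_s: 23.75
tool_pos: [549.7, 14.6, 184.4]
ee_rot: [-0.001, 0.209, 0.978, -0.0]
force: [-5.8, 1.0, 11.0]
opening: 11.5
grasp_force: 89.8
```

```bash
python3 m.py
python3 - <<'E'
import numpy as np
from scipy.optimize import curve_fit
L=np.loadtxt("log");f=lambda a,b,c,k:b+k*np.maximum(0,a-c)
p,c=curve_fit(f,L[:,0],L[:,1],[.32,2.8,.3]);print(p,np.sqrt(np.diag(c)))
p,c=curve_fit(lambda a,b,c:f(a,b,c,.3),L[:,0],L[:,1],[.32,2.8]);print(p,np.sqrt(np.diag(c)),L[-1,0]-p[1])
E
```

```text
23.75 ang,Mz,Fz [3.301, 0.44, 10.973] qd6 0.4
[0.3202     2.71926342 0.20503939] [0.007096   0.12232444 0.06013354]
[0.31900625 2.82417083] [0.00717391 0.04578998] 0.4771291664584911
```

>>> play_rows --steps '[[[0,0,0,0,0,0.1]]]'

```text
time_s: 23.88
tool_pos: [549.8, 14.6, 184.5]
ee_rot: [-0.001, 0.233, 0.972, -0.0]
force: [-6.5, 0.9, 10.2]
opening: 10.9
grasp_force: 89.9
```

```bash
python3 m.py
```

```text
23.88 ang,Mz,Fz [3.351, 0.487, 10.166] qd6 0.39
```

>>> play_rows --steps '[[[0,0,0,0,0,0.1]]]'

```text
time_s: 24.0
tool_pos: [549.8, 14.6, 184.5]
ee_rot: [-0.001, 0.257, 0.966, -0.0]
force: [-5.8, 1.7, 10.6]
opening: 11.3
grasp_force: 90.0
```

```bash
python3 m.py
```

```text
24.0 ang,Mz,Fz [3.401, 0.514, 10.628] qd6 0.39
```

>>> play_rows --steps '[[[0,0,0,0,0,0.1]]]'

```text
time_s: 24.12
tool_pos: [549.8, 14.6, 184.5]
ee_rot: [-0.001, 0.281, 0.96, -0.0]
force: [-7.1, 1.5, 10.7]
opening: 10.8
grasp_force: 90.1
```

```bash
python3 m.py
python3 - <<'E'
import numpy as np
from scipy.optimize import curve_fit
L=np.loadtxt("log");f=lambda a,b,c,k:b+k*np.maximum(0,a-c)
p,c=curve_fit(f,L[:,0],L[:,1],[.32,2.8,.3]);print(p,np.sqrt(np.diag(c)),f(L[-1,0],*p)-p[0])
p,c=curve_fit(lambda a,b,c:f(a,b,c,.3),L[:,0],L[:,1],[.32,2.8]);print(p,np.sqrt(np.diag(c)),L[-1,0]-p[1])
E
```

```text
24.12 ang,Mz,Fz [3.451, 0.5, 10.706] qd6 0.4
[0.3202     2.78068257 0.2674433 ] [0.00704594 0.07432217 0.04159594] 0.1793253965401338
[0.31900625 2.81500231] [0.00679796 0.03776646] 0.636197685414083
```

The torque is up about 0.18 N·m, roughly 0.64 rad past contact, which puts the pad at about 50 N in the middle of the window. I'll release and rise now.

>>> play_rows --steps '[[[0,0,0,0,0,0],[0,0,0,0,0,0],[0,0,0,0,0,0],[0,0,0,0,0,0],[0,0,0,0,0,0]]]' --hand 0

```text
time_s: 24.75
tool_pos: [551.1, 14.5, 183.5]
ee_rot: [-0.0, 0.281, 0.96, -0.0]
force: [-0.0, -0.2, -0.4]
opening: 85.1
grasp_force: 0.0
```

>>> play_rows --steps '[[[0,0,-0.2,0,0,0],[0,0,-0.5,0,0,0],[0,0,-0.8,0,0,0],[0,0,-0.9,0,0,0],[0,0,-0.9,0,0,0]]]'

```text
time_s: 25.38
tool_pos: [551.3, 14.5, 273.7]
ee_rot: [0.0, 0.281, 0.96, 0.0]
force: [0.1, 0.2, -0.6]
opening: 85.4
grasp_force: 0.0
```

```bash
python3 st.py
python3 - <<'E'
from rig import *
import cv2,numpy as np
p,d=camera("side")
c=cv2.resize(p[150:280,200:350,::-1],None,fx=4,fy=4,interpolation=cv2.INTER_CUBIC);cv2.imwrite("pics/c6.png",np.clip(c*1.3,0,255).astype("uint8"))
E
```

```text
25.375 q [ 0.026  0.214 -0.131  1.225 -0.     0.596] tcp [551.3  14.5 273.7] yaw 2.572 tz [ 0.001  0.    -1.   ] fix [2.1 2. ] F [ 0.07  0.23 -0.62] M [-0.006 -0.033 -0.028] op 85.38759373094884 0.0 qd6 -0.001
```

View pics/c6.png

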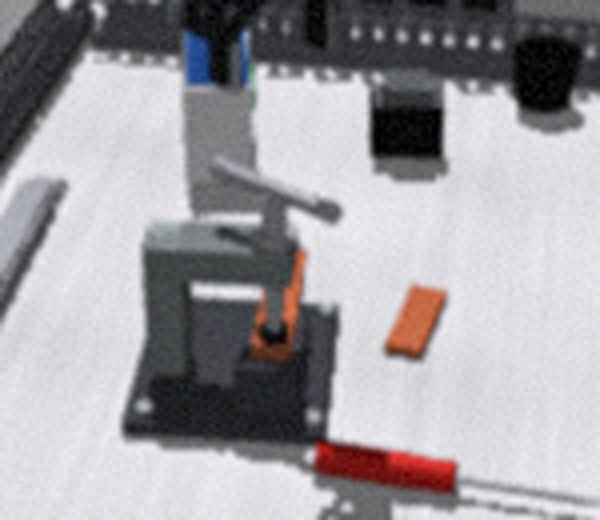

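The pad (crop 272,332) bears on the bar against the stop (275,350). The handle is free and the gripper is clear above it, and the bystanders in this view haven't moved. Handing in.

```bash
python3 -c "
from rig import *
print(close_job())"
```

```text
the job is handed in; nothing more can be done
None
```

I handed the job in at about 25 s: the bar is home against the end stop (peak push about 8 N) and clamped at an estimated 50 N (torque up about 0.18 N·m), and the gripper is clear; `close_job()` returned no verdict.

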